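# Ready the vial reader and hold its panel shut

## Task

Ready the white vial reader for a scan: first turn the marked vial in its cup so that its orange stripe faces straight at the red scanner window and let it go standing there, then turn the red wing fastener on the sprung panel until the slot line on its top is in line with the two dark marks on the panel. Then push the panel all the way down against the frame and finish while still holding it down, because it springs back up when let go. Do not disturb the other things on the bench.

Things in the scene. Friction and masses are not known exactly. Their poses are not given: they have to be found in the camera images.
- vial_reader: White bench instrument, fixed. Origin under it at bench height; x to its back, y to its left, z up. Base 150 x 300 x 12 mm (y -155 to +145). At +y the vial's cup; at y -145 to +5 a housing with a frame rim (132 x 142 mm, top z = 64 mm) under the aluminium panel; between them a black scanner block 44 mm wide, 41 mm high, with a red window at y = +70 mm looking to +y.
- cup_floor (a point): Centre of the cup's floor, at (0, 110, 12) mm in the reader's frame. The cup is a low grey ring, 33 mm bore, 41 mm across, rim 9 mm above the floor; the vial turns freely in it.
- window (a point): Centre of the red scanner window, at (0, 70, 27) mm in the reader's frame; seen from the vial it lies in the reader's -y direction.
- sample_vial: Loose white screw-cap vial with a green band, 29 mm diameter, 73 mm tall (body to 63 mm, then a white cap of 24 mm diameter), standing in the cup; about 0.06 kg. Origin at the centre of its underside, z up along its axis, x towards the orange stripe. Round: grip it round the body or cap at any yaw.
- vial_stripe (a point): Middle of the orange upright stripe (8 mm wide, 51 mm tall) on the vial's side, 30 mm above its underside; a radial orange bar on top of the cap points the same way. The stripe starts turned 0.6 to 1.4 rad away from the window, towards the robot: seen from above, the vial has to be turned counter-clockwise.
- wing_fastener (a joint): Fastener angle, rad, counter-clockwise from above. At 0 wing and slot line lie along the reader's x; at 1.571 along its y, in line with the two dark marks on the panel: only there (within about 0.15) does the key under it fit the frame, else the panel stops after 1 mm. Travel -0.15 to 2.1, no click or stop at the marks; light friction (0.05 N m), stays where left.
- wing_grip (a point): Point to grip on the red wing, on its turning axis, 11 mm below the wing's top and 25 mm above the panel's top face. The wing is an upright slab 36 mm long, 10 mm thick, 37 mm high above the panel, on a 36 mm disc 3 mm high. It rides on the panel, and its frame turns with it: x along the wing.
- access_panel (a joint): How far the panel is pushed down, m: 0 up on its springs (underside 8 mm above the frame), 0.008 fully down against the frame. Moves straight down only. The hand must push with about 5 N at the top and 11 N when fully down; it springs back when let go.
- panel_pad (a point): Top centre of the round black rubber push pad (40 mm diameter, 1.5 mm thick) on the aluminium panel (132 x 142 x 6 mm), 64 mm from the wing's axis along the reader's y. One may push here, elsewhere on the panel, or on the wing itself.
- wash_bottle: Bystander: white wash bottle with a blue cap, 224 mm tall; origin at its foot, 18 mm off its axis. Leave alone.
- tape_roll: Bystander: roll of tape lying flat, 104 mm across, 25 mm high; origin under its middle. Leave alone.
- red_marker: Bystander: white marker with red cap lying flat, 124 mm long; origin under its middle. Leave alone.
- timer: Bystander: white bench timer, 26 x 68 x 62 mm; origin under its middle. Leave alone.
- dropper: Bystander: dark dropper bottle, 29 mm diameter, 92 mm tall; origin under its middle. Leave alone.
- yellow_vial: Bystander: yellow vial with a blue band, 30 mm diameter, 65 mm tall; origin under its middle. Leave alone.
There are look-alikes about, which are no part of the job. Leave any pink or purple look-alike of the sample_vial alone.

How it is judged:
On the way, in this order (a step that is already met when the one before it is completed fails the run):
1. the vial's stripe faces the window and the vial stands released in its cup (angle between the x axis of sample_vial and the y axis of vial_reader, either way round below 0.25 rad and horizontal distance between vial_stripe and window below 0.032 m and distance between sample_vial and cup_floor below 0.005 m and contact force between the fingers and sample_vial below 0.1 N), for 0.2 s.
2. the wing fastener's slot is in line with the marks (value of joint wing_fastener between 1.42 and 1.72 rad), for 0.1 s.
At the end, for the whole second after the job is handed in: The robot still holds the panel down: at least 7 of its 8 mm, 4 N or more of contact, fastener within 0.2 rad of the marks. The vial stands at rest in its cup (within 5 mm), upright, stripe within 0.25 rad of facing the window. Bystanders moved less than 3 cm (value of joint access_panel above 0.007 m and contact force between any of the fingers, the arm and vial_reader above 4 N and value of joint wing_fastener between 1.37 and 1.77 rad and angle between the x axis of sample_vial and the y axis of vial_reader, either way round below 0.25 rad and horizontal distance between vial_stripe and window below 0.032 m and distance between sample_vial and cup_floor below 0.005 m and angle between sample_vial's own z axis and vertical below 0.1 rad and linear speed of sample_vial below 0.02 m/s); the arm keeps its last pose, push and grip.
It fails at once if a bystander is moved by more than 3 cm (distance of any of wash_bottle, tape_roll, red_marker, timer, dropper, yellow_vial from where it was at the start of the episode above 0.03 m).
It also fails if it takes over 42 s, if anything falls off the work surface, if the arm or the gripper's body presses on something with over 40 N, if the wrist force passes 120 N, or if a joint passes its speed limit or range.

## Robot

A 7-joint arm with a two-finger parallel gripper is mounted at the origin on a cart in front of the work surface, level with it; the furniture and walls round the work are solid. World frame = base frame: x ahead of the robot, y to its left, z up, the work surface at z = 0. Lengths are in m, angles in rad, forces in N, time in s.
With the tool pointing down it reaches from about 0.4 to 0.875 m from the base axis. Payload 6.5 kg.
Tool frame: the origin (TCP) lies midway between the tips of the shut fingers; the grasp point (between the pads) lies bot.grip_point_offset behind it (bot.grip_point_offset is the distance from the TCP to the grasp point, in m); z points along the fingers, y is the line along which they close (so a half turn about z gives the same grasp; the last joint's range is limited). The gripper opens to 85 mm and grips with 20 to 120 N. Pads are 22 mm wide; open, the fingers measure 114 mm over their backs; the gripper's body (76 mm by 85 mm) begins 54 mm behind the grasp point. The pads swing forward as they close: fully open they stand 13 mm farther back than shut.
Start: joints at [1.259, 0.536, -0.004, 1.538, 0.003, 1.067, -0.071], TCP at [0.158, -0.63, 0.231] pointing down, gripper open.
Joint ranges: [-2.7, 2.7], [-0.37, 2.16], [-1.27, 1.26], [0.24, 2.4], [-1.31, 4.45], [0.19, 1.91], [-2.76, 2.76]. Speed limits (rad/s): [2.39, 2.39, 3.14, 3.14, 3.14, 3.14, 3.14].

## Interface

Orientations are given as a rotation vector (axis times angle).
In Python, from workcell import bot, imaging, ticket gives the robot as it stands. The module is installed in compiled form; this text tells all that it offers.
- The arm moves only by the shell command python3 -m inch 'ROWS' [FORCE]. ROWS is JSON, a list of rows, each an object of numbers: "gripper": the opening in per cent of the stroke, from 0 (shut) to 100 (fully open); "x", "y", "z": the shift along the tool's x, y, z in units of 25 mm (1.0 is 25 mm); "yaw": the turn about the tool's z in units of 5 degrees (1.0 is 5 degrees). In form: [{"gripper": .., "x": .., "y": .., "z": .., "yaw": ..}, ...]. A call has 1 to 20 rows; each row is the pose to reach, as a shift and turn from the pose commanded when the call began, along the tool's axes at that moment; what a row does not reach only later rows make up. A row lasts 1/10 s, in which the tool goes at most 50 mm and 8.59 degrees, less where a joint would pass 70% of its speed; a pose out of reach is approached as far as the arm can. A call with a gripper value outside its range is refused whole. The fingers move at their own pace and stop on an object; FORCE is the grip in N (left out, the last holds). Time passes only in rows, so rows that repeat a pose let the fingers close. It gives the time, the measured TCP pose, the force, the opening and the grip force at its end, in the units of the state.
- bot.get_state(): the state, without advancing time (a new reading comes with each control period).
- imaging.camera(name): name is "scene" or "top" or "wrist"; returns the picture (384x512x3 uint8, red, green, blue); there is no depth.
- imaging.camera_model(name): a dict with "K" (3x3 intrinsics, pixels), "origin" and "rotation" of the camera in the world. Camera axes: x right, y down, z forward; pixel columns grow to the right and rows downward; lengths in m; the calibration is good to about 2 mm. The wrist camera is an equidistant fisheye: a pixel r from the principal point sees the ray r / f radians off the axis. A picture is of the moment at which its call begins: read the wrist's pose just before it. camera_model takes no time and is no camera call; for the wrist camera it gives the pose at the moment of the call.
- ticket.job_done(): hands the job in; it is judged then, once.
The state is a dict: "time": time; "joint_pos": joint angles; "joint_vel": joint speeds; "joint_torque": joint torques, N m; "tcp_pos": TCP position; "tcp_rot": TCP orientation; "ft_force": force on the tool from outside, world axes, zero at the start; "wrist_torque": the same for the moment, N m; "opening": opening from 0.0 (shut) to 1.0 (fully open); "finger_force": force on a finger pad.
Only numpy, scipy, OpenCV 4.12 (cv2) and the standard library are available. Lean on these libraries where they do the work, as an engineer would, in place of code of your own. Each camera call takes 0.05 s, during which the arm holds its last target. There are 200 camera calls.

## Working session

There is one attempt and no reset: what is moved stays moved. The work goes in short steps, Python scripts to look and compute and a shell command to move; the robot and the scene stay as the last step left them, time stands still between calls to the robot, and variables do not carry over. Pictures are saved under pics/ and viewed, at most 10 in all, crops included, and the job is handed in when it is done.

```bash
mkdir -p pics
python3 - <<'E'
from workcell import bot, imaging
import cv2, numpy as np
for n in ["scene","top"]:
    im=imaging.camera(n); cv2.imwrite(f"pics/{n}0.png",im[:,:,::-1])
    m=imaging.camera_model(n); print(n,np.round(m["K"],1).tolist(),np.round(m["origin"],3),np.round(m["rotation"],3).tolist())
s=bot.get_state(); print(s["time"],s["tcp_pos"],s["tcp_rot"],s["opening"],bot.grip_point_offset)
E
```

```text
scene [[450.4, 0.0, 259.8], [0.0, 450.4, 188.9], [0.0, 0.0, 1.0]] [-0.333  0.473  0.961] [-1.33, 2.125, -1.005]
top [[390.5, 0.0, 250.3], [0.0, 390.5, 183.6], [0.0, 0.0, 1.0]] [0.296 0.013 1.603] [-2.128, 2.115, -0.193]
0.1 [ 0.1580094  -0.62990015  0.23047126] [-3.11630702e+00 -3.85043532e-01  4.93882092e-04] 0.9992012674948803 0.0187
```

View pics/top0.png

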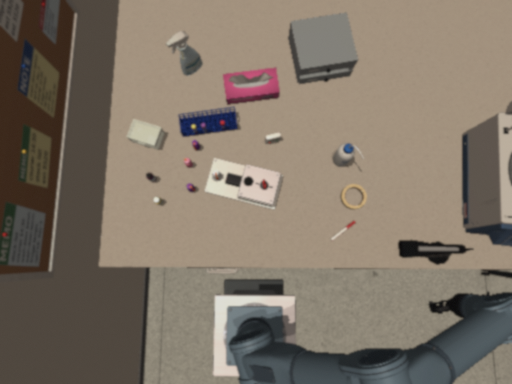

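View pics/scene0.png

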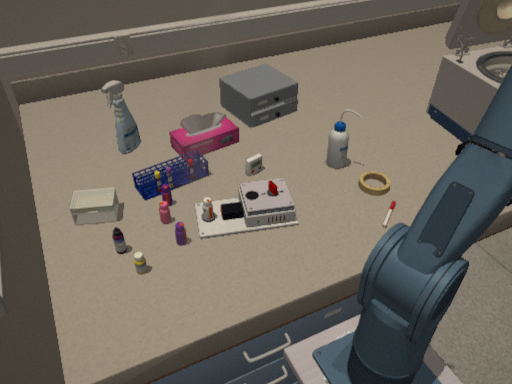

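The top view shows the reader around (243,183): cup at about (217,176), pad (249,181), wing (264,184). Next I'll write a ray helper, get coarse positions and view one enlarged crop.

```bash
cat > h.py <<'E'
import numpy as np, cv2
from scipy.spatial.transform import Rotation as R
from workcell import bot, imaging
def ray(m,u,v,fish=False):
    K=np.array(m["K"]);x=(u-K[0,2])/K[0,0];y=(v-K[1,2])/K[1,1]
    if fish:
        t=np.hypot(x,y); d=np.array([np.sin(t)*x/max(t,1e-9),np.sin(t)*y/max(t,1e-9),np.cos(t)])
    else: d=np.array([x,y,1.])
    r=np.array(m["rotation"]); r=R.from_rotvec(r) if r.size==3 else R.from_matrix(r)
    return np.array(m["origin"]),r.apply(d)
def onz(m,u,v,z,fish=False):
    o,d=ray(m,u,v,fish); return o+d*(z-o[2])/d[2]
E
python3 - <<'E'
from h import *
m=imaging.camera_model("top"); im=cv2.imread("pics/top0.png")
g=im.min(2).astype(int); mask=((g>165)*255).astype(np.uint8); mask[:, :195]=0;mask[:,290:]=0;mask[:150]=0;mask[215:]=0
mask=cv2.morphologyEx(mask,cv2.MORPH_CLOSE,np.ones((15,15)))
c=max(cv2.findContours(mask,0,2)[0],key=cv2.contourArea); r=cv2.minAreaRect(c); print(r)
for p in cv2.boxPoints(r): print(p,onz(m,*p,0.03))
for n,u,v,z in [("vial",217,176,.08),("pad",249,181,.08),("wing",264,184,.11)]: print(n,onz(m,u,v,z))
a=cv2.resize(im[150:215,195:290],None,fx=8,fy=8,interpolation=2)
cv2.imwrite("pics/topc.png",a)
E
```

```text
((243.0596466064453, 182.01515197753906), (70.83077239990234, 36.123077392578125), 14.250031471252441)
[204.28804 190.80331] [0.56162623 0.20928152 0.03      ]
[213.17989 155.79172] [0.70939987 0.17649392 0.03      ]
[281.83124 173.22699] [ 0.63688016 -0.10814137  0.03      ]
[272.9394  208.23859] [ 0.49165077 -0.0709251   0.03      ]
vial [0.61329723 0.15404992 0.08      ]
pad [0.59372526 0.02638517 0.08      ]
wing [ 0.57631035 -0.03231057  0.11      ]
```

View pics/topc.png

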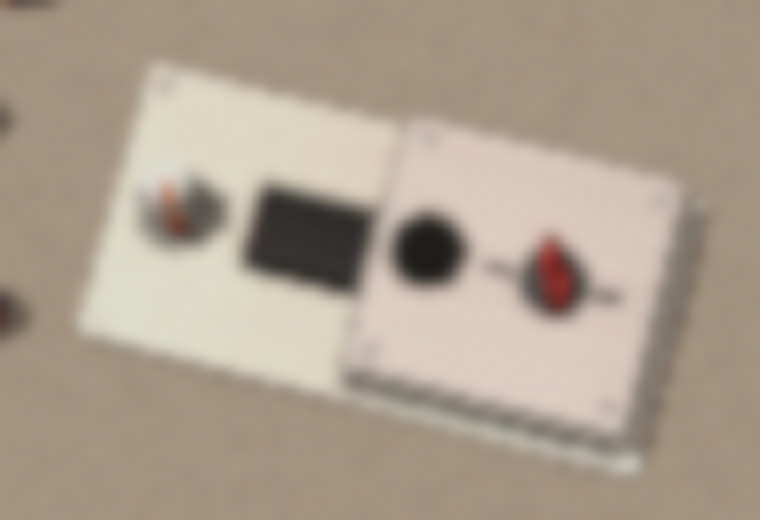

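The enlarged top view shows the vial cap at crop (165,190), with the stripe bar pointing down-right, and the wing roughly upright at (555,272). The marks are at (495,266) and (612,298), and the pad at (428,248). The reader's yaw is about -14°. I'll move above it and look with the wrist camera.

```bash
python3 -m inch '[{"gripper":100,"z":-2.8},{"x":21.7,"y":-23.8,"z":-2.8},{"x":21.7,"y":-23.8,"z":-2.8},{"x":21.7,"y":-23.8,"z":-2.8},{"x":21.7,"y":-23.8,"z":-2.8},{"x":21.7,"y":-23.8,"z":-2.8},{"x":21.7,"y":-23.8,"z":-2.8},{"x":21.7,"y":-23.8,"z":-2.8},{"x":21.7,"y":-23.8,"z":-2.8},{"x":21.7,"y":-23.8,"z":-2.8},{"x":21.7,"y":-23.8,"z":-2.8},{"x":21.7,"y":-23.8,"z":-2.8},{"x":21.7,"y":-23.8,"z":-2.8},{"x":21.7,"y":-23.8,"z":-2.8},{"x":21.7,"y":-23.8,"z":-2.8},{"x":21.7,"y":-23.8,"z":-2.8},{"x":21.7,"y":-23.8,"z":-2.8},{"x":21.7,"y":-23.8,"z":-2.8},{"x":21.7,"y":-23.8,"z":-2.8},{"x":21.7,"y":-23.8,"z":-2.8}]'
python3 - <<'E'
from h import *
m=imaging.camera_model("wrist"); im=imaging.camera("wrist"); cv2.imwrite("pics/w1.png",im[:,:,::-1])
import pickle; pickle.dump(m,open("w1.pkl","wb")); print(m)
s=bot.get_state(); print(s["time"],s["tcp_pos"],s["tcp_rot"],s["joint_pos"])
E
```

```text
{'K': array([[297.31863964,   0.        , 251.61506676],
       [  0.        , 297.31863964, 191.79918595],
       [  0.        ,   0.        ,   1.        ]]), 'origin': array([ 0.22781514, -0.61298167,  0.37201905]), 'rotation': array([ 2.29615725, -1.78716639, -0.25592677])}
0.15 [ 0.15801198 -0.62998087  0.23059051] [-3.11652173e+00 -3.85042197e-01  4.73602537e-04] [ 1.25881441  0.53702393 -0.00443439  1.53865461  0.00262696  1.06732745
 -0.07121121]schema error: expected keys gripper, x, y, z, yaw
```

View pics/w1.png

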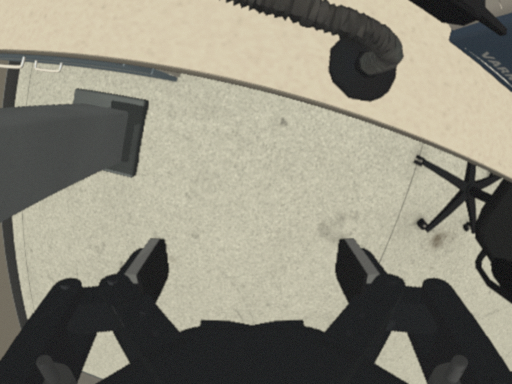

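The picture shows only the floor and bench edge because the rows were refused; every row needs all five keys.

```bash
python3 -m inch '[{"gripper":100,"x":0,"y":0,"z":-2.8,"yaw":0},{"gripper":100,"x":20,"y":-23.4,"z":-2.8,"yaw":0},{"gripper":100,"x":20,"y":-23.4,"z":-2.8,"yaw":0},{"gripper":100,"x":20,"y":-23.4,"z":-2.8,"yaw":0},{"gripper":100,"x":20,"y":-23.4,"z":-2.8,"yaw":0},{"gripper":100,"x":20,"y":-23.4,"z":-2.8,"yaw":0},{"gripper":100,"x":20,"y":-23.4,"z":-2.8,"yaw":0},{"gripper":100,"x":20,"y":-23.4,"z":-2.8,"yaw":0},{"gripper":100,"x":20,"y":-23.4,"z":-2.8,"yaw":0},{"gripper":100,"x":20,"y":-23.4,"z":-2.8,"yaw":0},{"gripper":100,"x":20,"y":-23.4,"z":-2.8,"yaw":0},{"gripper":100,"x":20,"y":-23.4,"z":-2.8,"yaw":0},{"gripper":100,"x":20,"y":-23.4,"z":-2.8,"yaw":0},{"gripper":100,"x":20,"y":-23.4,"z":-2.8,"yaw":0},{"gripper":100,"x":20,"y":-23.4,"z":-2.8,"yaw":0},{"gripper":100,"x":20,"y":-23.4,"z":-2.8,"yaw":0},{"gripper":100,"x":20,"y":-23.4,"z":-2.8,"yaw":0},{"gripper":100,"x":20,"y":-23.4,"z":-2.8,"yaw":0},{"gripper":100,"x":20,"y":-23.4,"z":-2.8,"yaw":0},{"gripper":100,"x":20,"y":-23.4,"z":-2.8,"yaw":0}]'
python3 - <<'E'
from h import *
m=imaging.camera_model("wrist"); im=imaging.camera("wrist"); cv2.imwrite("pics/w2.png",im[:,:,::-1])
import pickle; pickle.dump(m,open("w2.pkl","wb")); print(m["origin"])
s=bot.get_state(); print(s["time"],s["tcp_pos"],s["tcp_rot"],s["joint_pos"])
E
```

```text
time: 2.15
tcp_pos: [0.5003, 0.057, 0.301]
tcp_rot: [3.117, 0.382, -0.002]
ft_force: [0.3, -0.2, -0.0]
opening: 1.004
finger_force: 0.0
[0.5701772  0.07414768 0.4424589 ]
2.2 [0.5003429  0.05695378 0.30109784] [ 3.11745551e+00  3.81401201e-01 -1.06512665e-03] [ 0.25393777  0.25604759 -0.54133471  1.81232531  0.14682064  1.1136695
 -1.66548001]
```

View pics/w2.png

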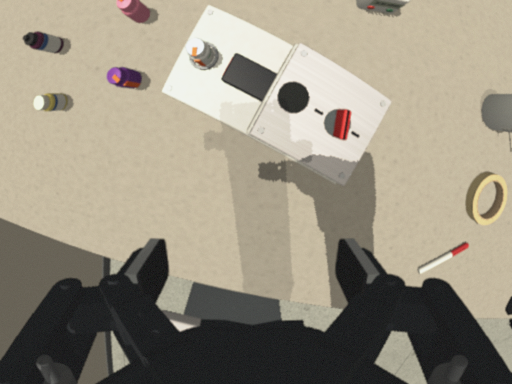

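The wrist view shows the vial at (202,53), scanner block (249,76), pad (293,97), marks (319,111) and (355,135), wing (341,124) and yellow vial/purple look-alikes on the left. Now an enlarged crop, plus mask measurements.

Run:
```python
from h import *
import pickle
m=pickle.load(open("w2.pkl","rb")); im=cv2.imread("pics/w2.png"); hsv=cv2.cvtColor(im,cv2.COLOR_BGR2HSV)
def blob(mask,box):
    x0,y0,x1,y1=box; k=np.zeros_like(mask); k[y0:y1,x0:x1]=mask[y0:y1,x0:x1]
    n,l,st,c=cv2.connectedComponentsWithStats(k.astype(np.uint8)); return [(st[i,4],c[i].round(1),l==i) for i in np.argsort(-st[1:,4])[:3]+1]
H,S,V=[hsv[:,:,i].astype(int) for i in range(3)]
for n,mk,box,z in [("pad",(V<70),(275,80,312,116),.0795),("marks",(V<90)&(S<120),(312,104,325,117),.078),("mark2",(V<90)&(S<120),(350,129,362,140),.078),
  ("wing",((H<8)|(H>172))&(S>150)&(V>60),(325,105,360,145),.115),("orange",(H>4)&(H<16)&(S>110),(180,30,225,80),.085),("block",(V<90),(218,50,280,104),.041),("grey disc",(V<130),(322,106,350,140),.081)]:
    for a,c,l in blob(mk,box)[:2]:
        v,u=np.nonzero(l); P=onz(m,*c,z,True)
        Q=np.array([onz(m,i,j,z,True)[:2] for i,j in zip(u,v)]); w,e=np.linalg.eigh(np.cov(Q.T)) if len(Q)>3 else (0,np.eye(2))
        print(n,a,c,P.round(4),"axis deg",np.degrees(np.arctan2(e[1,1],e[0,1])).round(1), np.ptp(Q,axis=0).round(3))
cv2.imwrite("pics/w2c.png",cv2.resize(im[20:170,170:380],None,fx=3.8,fy=3.8,interpolation=cv2.INTER_CUBIC))
```

```text
pad 678 [292.9  96.9] [0.5959 0.0291 0.0795] axis deg 172.7 [0.036 0.035]
marks 10 [318.1 111.4] [ 0.5874 -0.006   0.078 ] axis deg 76.1 [0.003 0.008]
mark2 12 [354.5 133.8] [ 0.5739 -0.0599  0.078 ] axis deg 74.5 [0.003 0.008]
wing 344 [341.5 123.6] [ 0.5802 -0.0278  0.115 ] axis deg -171.7 [0.032 0.018]
orange 32 [199.5  62.1] [0.6103 0.1481 0.085 ] axis deg 72.8 [0.006 0.013]
orange 25 [193.9  51.4] [0.6221 0.1581 0.085 ] axis deg -175.9 [0.009 0.005]
block 1378 [248.7  76.6] [0.6102 0.0881 0.041 ] axis deg 74.6 [0.054 0.067]
block 16 [278.7  97. ] [0.5934 0.0427 0.041 ] axis deg -165.6 [0.013 0.004]
grey disc 365 [333.5 122.2] [ 0.5799 -0.0279  0.081 ] axis deg -172.8 [0.034 0.023]
grey disc 49 [345.9 124.6] [ 0.5817 -0.0443  0.081 ] axis deg -173.6 [0.035 0.005]
```

View pics/w2c.png

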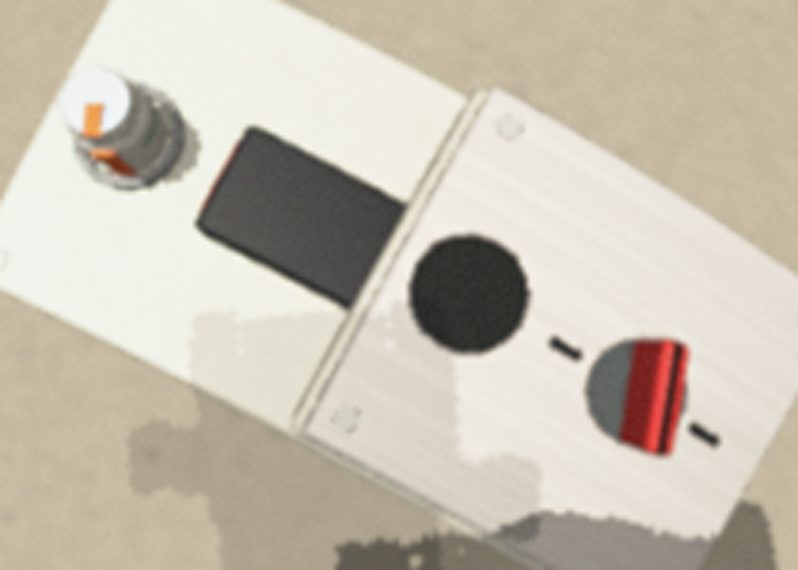

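The crop shows the cap centre at about crop (96,104), its bar going straight down (94,120), the slot line from (682,345) to (662,452), and the marks' axis at 75.9° in the world. The midpoint of the marks agrees with pad minus 64 mm, so the wing axis is about (0.5805,-0.033).

Run:
```python
from h import *
import pickle
m=pickle.load(open("w2.pkl","rb")); f=lambda a,b,z: onz(m,170+(a+.5)/3.8-.5,20+(b+.5)/3.8-.5,z,True)
a,b=f(682,345,.115),f(662,452,.115); d=a-b; print("slot",a,b,np.degrees(np.arctan2(d[1],d[0])),np.linalg.norm(d),(a+b)/2)
c=f(96,104,.085); o=f(94,120,.085); d=o-c; print("cap",c,"bar",np.degrees(np.arctan2(d[1],d[0])))
ts=R.from_rotvec(bot.get_state()["tcp_rot"]); print(ts.as_matrix().round(3))
s=f(236,148,.041),f(198,226,.041); print("win top corners",s, (s[0]+s[1])/2)
```

```text
slot [ 0.59727804 -0.03237292  0.115     ] [ 0.56456087 -0.03542208  0.115     ] 5.324444724588831 0.03285895226682658 [ 0.58091946 -0.0338975   0.115     ]
cap [0.62767267 0.15830316 0.085     ] bar -172.45259952180902
[[ 0.971  0.241 -0.001]
 [ 0.241 -0.971 -0.001]
 [-0.001  0.001 -1.   ]]
win top corners (array([0.62907568, 0.11599262, 0.041     ]), array([0.59870061, 0.12213877, 0.041     ])) [0.61388815 0.11906569 0.041     ]
```

```bash
python3 -m inch '[{"gripper":70,"x":2,"y":-0.9,"z":1,"yaw":0},{"gripper":70,"x":4,"y":-1.8,"z":2,"yaw":0},{"gripper":70,"x":5.86,"y":-2.7,"z":4,"yaw":0},{"gripper":70,"x":5.86,"y":-2.7,"z":5.5,"yaw":0},{"gripper":70,"x":5.86,"y":-2.7,"z":6.5,"yaw":0},{"gripper":70,"x":5.86,"y":-2.7,"z":7.5,"yaw":0},{"gripper":70,"x":5.86,"y":-2.7,"z":8.5,"yaw":0},{"gripper":70,"x":5.86,"y":-2.7,"z":9.5,"yaw":0},{"gripper":70,"x":5.86,"y":-2.7,"z":10,"yaw":0},{"gripper":70,"x":5.86,"y":-2.7,"z":10,"yaw":0},{"gripper":0,"x":5.86,"y":-2.7,"z":10,"yaw":0},{"gripper":0,"x":5.86,"y":-2.7,"z":10,"yaw":0},{"gripper":0,"x":5.86,"y":-2.7,"z":10,"yaw":0},{"gripper":0,"x":5.86,"y":-2.7,"z":10,"yaw":0},{"gripper":0,"x":5.86,"y":-2.7,"z":10,"yaw":0},{"gripper":0,"x":5.86,"y":-2.7,"z":10,"yaw":0}]' 20
```

```text
time: 3.8
tcp_pos: [0.6277, 0.1599, 0.0529]
tcp_rot: [-3.118, -0.385, -0.004]
ft_force: [-0.8, -0.7, 7.1]
opening: 0.335
finger_force: 22.0
```

```bash
python3 -m inch '[{"gripper":0,"x":0,"y":0,"z":-0.05,"yaw":-1.5},{"gripper":0,"x":0,"y":0,"z":-0.05,"yaw":-3},{"gripper":0,"x":0,"y":0,"z":-0.05,"yaw":-4.5},{"gripper":0,"x":0,"y":0,"z":-0.05,"yaw":-6},{"gripper":0,"x":0,"y":0,"z":-0.05,"yaw":-7.5},{"gripper":0,"x":0,"y":0,"z":-0.05,"yaw":-9},{"gripper":0,"x":0,"y":0,"z":-0.05,"yaw":-10.5},{"gripper":0,"x":0,"y":0,"z":-0.05,"yaw":-12},{"gripper":0,"x":0,"y":0,"z":-0.05,"yaw":-13},{"gripper":0,"x":0,"y":0,"z":-0.05,"yaw":-13.7},{"gripper":0,"x":0,"y":0,"z":-0.05,"yaw":-13.7},{"gripper":0,"x":0,"y":0,"z":-0.05,"yaw":-13.7},{"gripper":0,"x":0,"y":0,"z":-0.05,"yaw":-13.7}]'
python3 - <<'E'
from h import *
m=imaging.camera_model("wrist"); im=imaging.camera("wrist"); cv2.imwrite("pics/w3.png",im[:,:,::-1])
import pickle; pickle.dump(m,open("w3.pkl","wb"))
s=bot.get_state(); print(s["time"],s["joint_pos"],m["origin"]); print(R.from_rotvec(s["tcp_rot"]).as_matrix().round(3))
E
```

```text
time: 5.1
tcp_pos: [0.6267, 0.16, 0.053]
tcp_rot: [2.361, 2.072, 0.001]
ft_force: [0.4, 0.5, 3.1]
opening: 0.333
finger_force: 21.7
5.15 [ 0.13787387  0.8691218  -0.69310477  1.61938572  0.67039416  0.90372113
 -0.94010937] [0.63729686 0.22969099 0.19451659]
[[ 0.13   0.992  0.001]
 [ 0.992 -0.13   0.   ]
 [ 0.     0.001 -1.   ]]
```

View pics/w3.png

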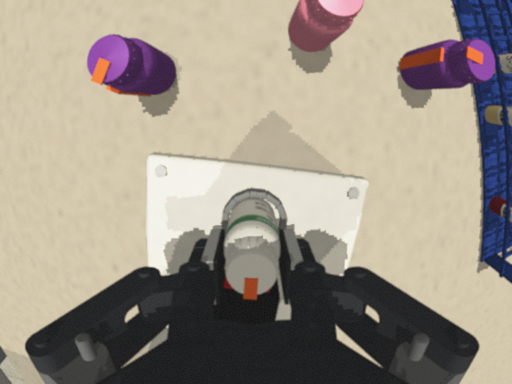

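The picture shows the gripped vial, cap centre about (251,267), orange bar at (250,288) pointing down in the image towards the scanner. Measuring its direction now.

Run:
```python
from h import *
import pickle
m=pickle.load(open("w3.pkl","rb")); im=cv2.imread("pics/w3.png"); hsv=cv2.cvtColor(im,cv2.COLOR_BGR2HSV)
H,S,V=[hsv[:,:,i].astype(int) for i in range(3)]
k=np.zeros(H.shape,bool); k[272:305,235:270]=True
v,u=np.nonzero(k&(H>4)&(H<18)&(S>130)); print(len(u),u.min(),u.max(),v.min(),v.max())
Q=np.array([onz(m,i,j,.085,True)[:2] for i,j in zip(u,v)]); w,e=np.linalg.eigh(np.cov(Q.T)); print("axis",np.degrees(np.arctan2(e[1,1],e[0,1])),w, Q.mean(0))
k[:]=False;k[232:300,215:290]=True
mk=(k&(S<45)&(V>110)&(V<190)).astype(np.uint8); n,l,st,c=cv2.connectedComponentsWithStats(mk); print(st[1:][st[1:,4]>50],c[1:][st[1:,4]>50])
```

```text
291 242 257 278 300
axis 79.97188680922099 [3.00649312e-06 1.21435270e-05] [0.62682153 0.15407448]
[[ 224  232   60   68 2604]] [[252.50499232 261.43010753]]
```

```bash
python3 -m inch '[{"gripper":0,"x":0,"y":0,"z":0,"yaw":1},{"gripper":0,"x":0,"y":0,"z":0,"yaw":1},{"gripper":0,"x":0,"y":0,"z":0,"yaw":1},{"gripper":70,"x":0,"y":0,"z":0,"yaw":1},{"gripper":70,"x":0,"y":0,"z":0,"yaw":1},{"gripper":70,"x":0,"y":0,"z":0,"yaw":1},{"gripper":70,"x":0,"y":0,"z":0,"yaw":1},{"gripper":70,"x":0,"y":0,"z":0,"yaw":1},{"gripper":70,"x":0,"y":0,"z":0,"yaw":1},{"gripper":70,"x":0,"y":0,"z":-0.6,"yaw":1},{"gripper":70,"x":0,"y":0,"z":-1.5,"yaw":1},{"gripper":70,"x":0,"y":0,"z":-3,"yaw":1},{"gripper":70,"x":0,"y":0,"z":-4.5,"yaw":1},{"gripper":70,"x":0,"y":0,"z":-6,"yaw":1},{"gripper":70,"x":0,"y":0,"z":-6,"yaw":1}]'
python3 - <<'E'
from h import *
m=imaging.camera_model("wrist"); im=imaging.camera("wrist"); cv2.imwrite("pics/w4.png",im[:,:,::-1])
import pickle; pickle.dump(m,open("w4.pkl","wb"))
cv2.imwrite("pics/w4c.png",cv2.resize(im[170:370,150:350,::-1],None,fx=3,fy=3,interpolation=2))
E
```

```text
time: 6.65
tcp_pos: [0.6294, 0.1618, 0.2097]
tcp_rot: [2.446, 1.966, 0.015]
ft_force: [1.4, 1.1, 0.3]
opening: 0.698
finger_force: 0.0
```

View pics/w4c.png

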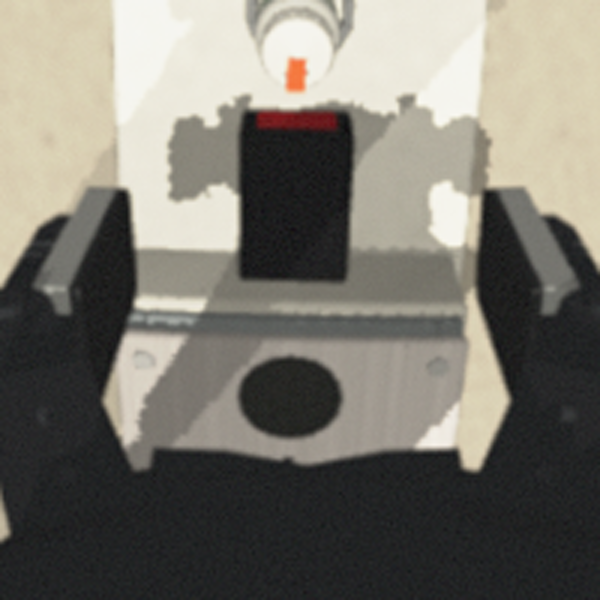

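The crop shows the released vial with cap centre (297,50) and its bar at (296,75), pointing straight at the red window (297,120). On to above the wing.

```bash
python3 -m inch '[{"gripper":70,"x":-1.5,"y":0,"z":0,"yaw":1.6},{"gripper":70,"x":-3,"y":0,"z":0,"yaw":3.2},{"gripper":70,"x":-5,"y":-0.1,"z":0,"yaw":4.8},{"gripper":70,"x":-7,"y":-0.17,"z":0.5,"yaw":6.4},{"gripper":70,"x":-8,"y":-0.17,"z":1,"yaw":8},{"gripper":70,"x":-8,"y":-0.17,"z":1,"yaw":9.6},{"gripper":70,"x":-8,"y":-0.17,"z":1,"yaw":11.2},{"gripper":70,"x":-8,"y":-0.17,"z":1,"yaw":12.8},{"gripper":70,"x":-8,"y":-0.17,"z":1,"yaw":14.4},{"gripper":70,"x":-8,"y":-0.17,"z":1,"yaw":14.4},{"gripper":70,"x":-8,"y":-0.17,"z":1,"yaw":14.4},{"gripper":70,"x":-8,"y":-0.17,"z":1,"yaw":14.4}]'
python3 - <<'E'
from h import *
s=bot.get_state(); M=R.from_rotvec(s["tcp_rot"]).as_matrix(); print(s["tcp_pos"],s["joint_pos"],M.round(3).tolist())
print(M.T@(np.array([.5807,-.0333,.084])-s["tcp_pos"])/.025)
E
```

```text
time: 7.9
tcp_pos: [0.579, -0.0346, 0.1773]
tcp_rot: [-3.138, -0.157, 0.001]
ft_force: [-0.1, -0.7, -0.4]
opening: 0.701
finger_force: 0.0
[ 0.57902515 -0.03461307  0.17729553] [ 0.35518589  0.53362592 -0.50261978  1.75268983  0.30926055  0.93516148
 -1.74498451] [[0.995, 0.1, -0.001], [0.1, -0.995, 0.0], [-0.001, -0.0, -1.0]]
[ 0.07412086 -0.0450599   3.73178409]
```

```bash
python3 -m inch '[{"gripper":70,"x":0.07,"y":-0.05,"z":1,"yaw":0},{"gripper":70,"x":0.07,"y":-0.05,"z":2,"yaw":0},{"gripper":70,"x":0.07,"y":-0.05,"z":2.8,"yaw":0},{"gripper":70,"x":0.07,"y":-0.05,"z":3.3,"yaw":0},{"gripper":70,"x":0.07,"y":-0.05,"z":3.55,"yaw":0},{"gripper":70,"x":0.07,"y":-0.05,"z":3.55,"yaw":0},{"gripper":0,"x":0.07,"y":-0.05,"z":3.55,"yaw":0},{"gripper":0,"x":0.07,"y":-0.05,"z":3.55,"yaw":0},{"gripper":0,"x":0.07,"y":-0.05,"z":3.55,"yaw":0},{"gripper":0,"x":0.07,"y":-0.05,"z":3.55,"yaw":0},{"gripper":0,"x":0.07,"y":-0.05,"z":3.55,"yaw":0},{"gripper":0,"x":0.07,"y":-0.05,"z":3.55,"yaw":0},{"gripper":0,"x":0.07,"y":-0.05,"z":3.55,"yaw":0},{"gripper":0,"x":0.07,"y":-0.05,"z":3.55,"yaw":0}]' 30
```

```text
time: 9.3
tcp_pos: [0.5814, -0.0333, 0.0893]
tcp_rot: [3.138, 0.153, 0.002]
ft_force: [-0.3, -0.6, 5.8]
opening: 0.11
finger_force: 34.3
```

```bash
python3 -m inch '[{"gripper":0,"x":0,"y":0,"z":0,"yaw":-1.5},{"gripper":0,"x":0,"y":0,"z":0,"yaw":-3},{"gripper":0,"x":0,"y":0,"z":0,"yaw":-4.5},{"gripper":0,"x":0,"y":0,"z":0,"yaw":-6},{"gripper":0,"x":0,"y":0,"z":0,"yaw":-7.5},{"gripper":0,"x":0,"y":0,"z":0,"yaw":-9},{"gripper":0,"x":0,"y":0,"z":0,"yaw":-10.5},{"gripper":0,"x":0,"y":0,"z":0,"yaw":-12},{"gripper":0,"x":0,"y":0,"z":0,"yaw":-13.3},{"gripper":0,"x":0,"y":0,"z":0,"yaw":-14.05},{"gripper":0,"x":0,"y":0,"z":0,"yaw":-14.05},{"gripper":0,"x":0,"y":0,"z":0,"yaw":-14.05},{"gripper":0,"x":0,"y":0,"z":0,"yaw":-14.05},{"gripper":0,"x":0,"y":0,"z":0,"yaw":-14.05}]'
python3 - <<'E'
from h import *
s=bot.get_state(); M=R.from_rotvec(s["tcp_rot"]).as_matrix(); print(np.degrees(np.arctan2(M[1,0],M[0,0])),s["wrist_torque"])
im=imaging.camera("top"); cv2.imwrite("pics/t2.png",im[:,:,::-1])
E
```

```text
time: 10.7
tcp_pos: [0.58, -0.0317, 0.0889]
tcp_rot: [-2.476, -1.931, 0.001]
ft_force: [-4.0, 2.0, 5.8]
opening: 0.112
finger_force: 34.4
75.89783285576165 [0.60423233 0.81470484 0.06695836]
```

```bash
python3 -m inch '[{"gripper":0,"x":0,"y":0,"z":0,"yaw":0},{"gripper":0,"x":0,"y":0,"z":0,"yaw":0},{"gripper":0,"x":0,"y":0,"z":0.1,"yaw":0},{"gripper":0,"x":0,"y":0,"z":0.2,"yaw":0},{"gripper":0,"x":0,"y":0,"z":0.3,"yaw":0},{"gripper":0,"x":0,"y":0,"z":0.4,"yaw":0},{"gripper":0,"x":0,"y":0,"z":0.45,"yaw":0},{"gripper":0,"x":0,"y":0,"z":0.45,"yaw":0},{"gripper":0,"x":0,"y":0,"z":0.45,"yaw":0},{"gripper":0,"x":0,"y":0,"z":0.45,"yaw":0}]' 60
```

```text
time: 11.75
tcp_pos: [0.5801, -0.0317, 0.0812]
tcp_rot: [2.478, 1.932, -0.003]
ft_force: [-15.7, 0.5, 39.7]
opening: 0.103
finger_force: 69.3
```

Force is 40 N after 7.7 mm of travel. That could mean bottomed out, or slipped onto the disc. I'll check the panel height from the pad's apparent size in the wrist view.

```bash
python3 -m inch '[{"gripper":0,"x":0,"y":0,"z":-0.12,"yaw":0},{"gripper":0,"x":0,"y":0,"z":-0.12,"yaw":0},{"gripper":0,"x":0,"y":0,"z":-0.12,"yaw":0}]'
python3 - <<'E'
from h import *
m=imaging.camera_model("wrist"); im=imaging.camera("wrist"); cv2.imwrite("pics/w5.png",im[:,:,::-1])
import pickle; pickle.dump(m,open("w5.pkl","wb")); print(m["origin"])
s=cv2.cvtColor(imaging.camera("scene"),cv2.COLOR_RGB2BGR); cv2.imwrite("pics/s2.png",s)
w=cv2.resize(im[:,:,::-1],None,fx=1,fy=1)
c=cv2.resize(s[160:240,190:310],(576,384),interpolation=2)
cv2.imwrite("pics/w5c.png",w); cv2.imwrite("pics/s2c.png",c)
E
```

```text
time: 12.05
tcp_pos: [0.58, -0.0317, 0.0815]
tcp_rot: [-2.476, -1.931, 0.001]
ft_force: [-6.5, 1.9, 13.9]
opening: 0.105
finger_force: 65.3
[0.59887648 0.03640727 0.22306314]
```

View pics/w5c.png

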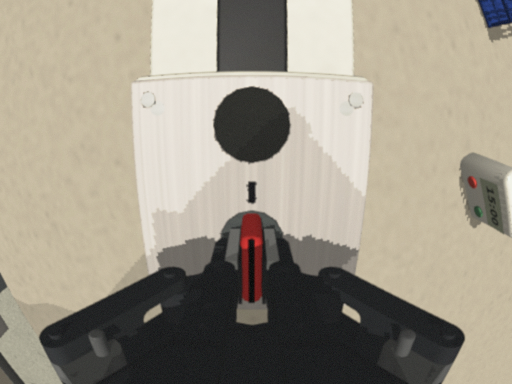

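View pics/s2c.png

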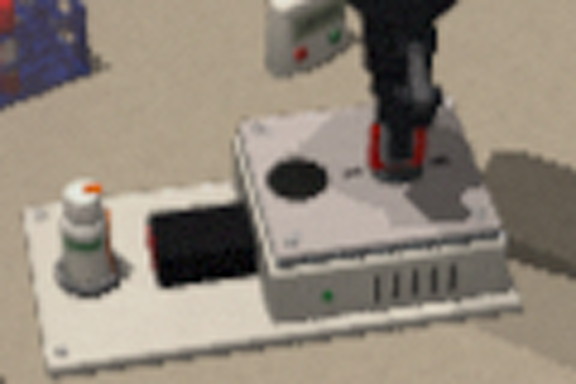

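The wrist view shows the slot in line with the mark at (252,192) and the pad spanning 214–290 px (76 px, where panel down predicts 78 and panel up 83). The scene crop shows no gap under the panel and the vial's stripe facing the window. I'll add a little push and hand in.

```bash
python3 -m inch '[{"gripper":0,"x":0,"y":0,"z":0.06,"yaw":0},{"gripper":0,"x":0,"y":0,"z":0.06,"yaw":0},{"gripper":0,"x":0,"y":0,"z":0.06,"yaw":0},{"gripper":0,"x":0,"y":0,"z":0.06,"yaw":0}]' && python3 -c "
from workcell import ticket
print(ticket.job_done())"
```

```text
time: 12.55
tcp_pos: [0.5801, -0.0317, 0.0813]
tcp_rot: [-2.477, -1.931, 0.002]
ft_force: [-11.3, 1.1, 26.9]
opening: 0.105
finger_force: 67.3
the job is handed in; nothing more can be done
None
```

I handed the job in at 12.6 s of the 42 s. The vial's stripe faces the window and the wing slot is in line with the marks. The panel is held down with about 27 N, and the pictures show it fully down. No pass or fail result came back.

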